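# Roll the feed roller to its bearings

## Task

The rubber feed roller has to sit at its bearings before it is fitted: with the fingertips on top of the drum, roll it along the wooden frame, turning rather than skidding, until both axle ends stand over the middle openings of the two U-shaped bearing saddles on the side rails, and leave it at rest there. Keep the roller on the board, never lifted, and leave the other things on the table where they are.

Things in the scene. Friction and masses are not known exactly. Their poses are not given: they have to be found in the camera images.
- roller: loose roller on the board: black rubber drum, 64 mm diameter, 108 mm long, 10 mm steel axle standing out 25 mm at each end; 0.35 kg. Origin at its centre, 44 mm above the table (drum top 76 mm). x is the axle; y, z turn as it rolls. Starts 80 to 180 mm to either side of the saddles. A tip on top that does not slip moves twice as far as the roller. Coasts a few mm at 50 mm/s, then stays
- axle_end_a (a point): point on the axle, 71 mm from the roller's centre towards its +x, where the axle passes over the saddles' line
- axle_end_b (a point): point on the axle, 71 mm from the roller's centre towards its -x, where the axle passes over the saddles' line
- bearing_pair: two dark steel saddles, fixed, facing each other on the rails, centres 71 mm to +x and -x of the origin; each 22 mm (x) by 60 mm (y) with two lugs and a 28 mm opening (y) between them. Origin midway between the saddles, at table height; y runs along the rails. Lug tops 35 mm above the table; the axle passes 4 mm over them. In place, the roller's centre is above this origin
- roller_frame: fixed wooden frame: plywood board 190 mm (x) by 360 mm (y), 12 mm thick; two side rails along y, 18 mm wide, 14 mm high on the board, 124 mm apart inside (the drum rolls between them with 8 mm of play at each end); a 10 mm high strip across each end. Origin under its centre, at table height. The roller travels along its y, roughly left-right across the table
- tape_measure: tape measure, yellow and black, 62x91x64 mm, bystander beside the far rail of the frame. Origin at its underside
- offcut: dark wooden offcut, 62x97x22 mm, bystander beside the far rail of the frame. Origin at its underside

How it is judged:
On the way:
1. the roller has turned by about a third of a turn while it travels (angle between roller's own z axis and vertical above 1.9 rad).
At the end, for the whole second after the job is handed in: Both axle ends stand within 9 mm (along the rails) of the middle of their saddles' openings, with the drum lying on the board (centre 38 to 50 mm above the table), at rest (under 10 mm/s and 0.2 rad/s) (y of axle_end_a in the frame of bearing_pair between -0.009 and 0.009 m and y of axle_end_b in the frame of bearing_pair between -0.009 and 0.009 m and height (world z) of roller between 0.038 and 0.05 m and linear speed of roller below 0.01 m/s and angular speed of roller below 0.2 rad/s); the robot touches nothing.
It fails at once if the roller is lifted more than 12 mm off the board (height (world z) of roller above 0.056 m).
It fails at once if a bystander (tape measure or offcut) is moved more than 20 mm (distance of any of tape_measure, offcut from where it was at the start of the episode above 0.02 m).
It also fails if it takes over 58 s, if anything falls off the work surface, if the arm or the gripper's body presses on something with over 40 N, if the wrist force passes 120 N, or if a joint passes its speed limit or range.

## Robot

A 6-joint arm with a two-finger parallel gripper is mounted at the origin on a cart in front of the work surface, level with it; the furniture and walls round the work are solid. World frame = base frame: x ahead of the robot, y to its left, z up, the work surface at z = 0. Lengths are in m, angles in rad, forces in N, time in s.
With the tool pointing down it reaches from about 0.25 to 0.775 m from the base axis. Payload 8.9 kg.
Tool frame: the origin (TCP) lies midway between the tips of the shut fingers; the grasp point (between the pads) lies 19 mm behind it; z points along the fingers, y is the direction in which the jaws open and shut (so a half turn about z gives the same grasp; the last joint's range is limited). The gripper opens to 85 mm and grips with 20 to 120 N. Pads are 22 mm wide; open, the fingers measure 114 mm over their backs; the gripper's body (76 mm by 85 mm) begins 54 mm behind the grasp point. The pads swing forward as they close: fully open they stand 13 mm farther back than shut.
Start: joints at [1.033, 0.291, -0.153, 1.127, 0, 1.431], TCP at [0.204, 0.484, 0.231] pointing down, gripper open.
Joint ranges: [-2.52, 2.52], [-0.91, 1.74], [-1.3, 1.37], [-1.96, 2.02], [-1.52, 1.47], [-3.14, 3.14]. Speed limits (rad/s): [2.22, 2.22, 2.79, 3.14, 3.14, 3.14].

## Interface

Orientations are given as a unit quaternion [x, y, z, w].
In Python, from rig import telemetry, imaging, job, finder gives the robot as it stands. The module is installed in compiled form; this text tells all that it offers.
- The arm moves only by the tool carry_out, never from a script. Its argument "targets" is a list of rows, each an object with "grip": the opening, from -1 (shut) to 1 (fully open); "translation": the shift along the tool's x, y, z in m, a list of three; "turn": the turn, a rotation vector about the tool's x, y, z in rad, a list of three. A call has 1 to 12 rows; each row shifts and turns the pose as measured when the row begins, along the tool's axes as they then stand; what a row does not reach is not made up. A row lasts 1/12 s, in which the tool goes at most 41.7 mm and 7.16 degrees, less where a joint would pass 70% of its speed; a pose out of reach is approached as far as the arm can. A call with a gripper value outside its range is refused whole. The fingers move at their own pace and stop on an object; the grip force is fixed at half the most. Time passes only in rows, so rows that do not move let the fingers close. It gives the time, the measured TCP pose, the force and the opening at its end, in the units of the state.
- telemetry.sense(): the state, without advancing time (a new reading comes with each control period).
- imaging.get_image(name): name is "scene" or "top"; returns a dict with "frame" (400x640x3 uint8, blue, green, red), "mtx" (3x3 intrinsics, pixels), "R" (3x3) and "t" (3): a world point X has camera coordinates R X + t. Camera axes: x right, y down, z forward; pixel columns grow to the right and rows downward; lengths in m; the calibration is good to about 2 mm. A picture is of the moment at which its call begins. There is no depth.
- job.hand_in(): hands the job in, once; it reports no verdict.
Trained networks look in a picture, given as the dict that the camera call returned (one of the last four; its "shot" number tells which), for a name from the list of things; names that differ only in an ending like _2 or _b are one class to them, and where a whole thing is asked for, a point or a joint stands for the part that bears it (a point fixed in the world has none). Each returns a list of dicts, best first, with "conf" (0 to 1); they miss things now and then, are a little off and sometimes report something else, mostly with a low value. They report only what shows in the picture. A call takes as long as a camera call.
- finder.trace(picture, label): "region" (400x640 bool, what is visible of it).
- finder.pinpoint(picture, label): "location" ([x, y, z] in m, in world coordinates, good to about 4 mm: a listed point, or the origin of a listed thing).
The state is a dict: "time_s": time; "q": joint angles; "qvel": joint speeds; "joint_torque": joint torques, N m; "ee_pos": TCP position; "eef_rot": TCP orientation; "force": force on the tool from outside, world axes, zero at the start; "wrist_torque": the same for the moment, N m; "gripper_width": finger opening in m.
Only numpy, scipy, OpenCV 4.12 (cv2) and the standard library are available. Lean on these libraries where they do the work, as an engineer would, in place of code of your own. Each camera call takes 0.05 s, during which the arm holds its last target.

## Working session

There is one attempt and no reset: what is moved stays moved. The work goes in short steps, Python scripts to look and compute and a tool call to move; the robot and the scene stay as the last step left them, time stands still between calls to the robot, and variables do not carry over. Pictures are saved under pics/ and viewed, and the job is handed in when it is done.

Besides the shell and the picture viewer there is one more tool, called after "Call:" by a JSON object that holds its "op" and its "data". carry_out: Moves the arm, as the interface text tells. Its arguments: {"type":"object","properties":{"targets":{"type":"array","items":{"type":"object","properties":{"grip":{"type":"number"},"translation":{"type":"array","items":{"type":"number"}},"turn":{"type":"array","items":{"type":"number"}}}}}},"required":["targets"]}

```bash
mkdir -p pics; python3 - <<'E'
from rig import telemetry, imaging, finder
import cv2,numpy as np
s=telemetry.sense(); print({k:np.round(v,4).tolist() for k,v in s.items()})
for n in("top","scene"):
    p=imaging.get_image(n); cv2.imwrite(f"pics/{n}0.png",p["frame"])
    for l in("roller","axle_end_a","bearing_pair","roller_frame","tape_measure","offcut"):
        try: print(n,l,[(np.round(d["location"],4).tolist(),round(d["conf"],2)) for d in finder.pinpoint(p,l)[:3]])
        except Exception as e: print(n,l,e)
    print(p["mtx"].tolist(),np.round(p["R"],4).tolist(),p["t"])
E
```

```text
{'time_s': 0.0, 'q': [1.0327, 0.2913, -0.1541, 1.1267, 0.0, 1.4315], 'qvel': [-0.0007, 0.0003, -0.001, 0.0002, 0.0016, 0.0011], 'joint_torque': [-0.0001, -53.7145, 33.1372, 0.0159, -0.0002, -0.0], 'ee_pos': [0.2036, 0.4834, 0.2307], 'eef_rot': [0.1981, 0.9802, -0.0006, -0.0002], 'force': [0.2854, 0.2572, 0.6434], 'wrist_torque': [0.032, 0.0016, -0.0186], 'gripper_width': 0.0851}
top roller [([0.5549, 0.0397, 0.045], 0.95)]
top axle_end_a [([0.4872, 0.0633, 0.045], 0.85), ([0.6269, 0.0282, 0.0438], 0.79)]
top bearing_pair []
top roller_frame [([0.5384, -0.0255, -0.0003], 0.89)]
top tape_measure [([0.6915, 0.0113, -0.0033], 0.94), ([0.6288, 0.03, 0.0431], 0.57)]
top offcut [([0.6707, -0.1089, -0.0001], 0.95)]
[[514.2468596935556, 0.0, 326.4204320572478], [0.0, 514.2468596935556, 198.59023903438694], [0.0, 0.0, 1.0]] [[0.025, -0.9997, 0.0048], [-0.9996, -0.0251, -0.0127], [0.0129, -0.0045, -0.9999]] [-0.03938407  0.5544114   0.91810704]
scene roller [([0.5549, 0.0421, 0.0465], 0.58), ([0.6664, -0.1113, -0.0032], 0.52)]
scene axle_end_a [([0.4866, 0.0598, 0.0463], 0.85), ([0.6218, 0.0231, 0.0489], 0.56)]
scene bearing_pair []
scene roller_frame [([0.5371, -0.0223, 0.0019], 0.76)]
scene tape_measure [([0.6925, 0.0102, 0.0009], 0.84)]
scene offcut [([0.6685, -0.1113, 0.0007], 0.69)]
[[426.7231250747702, 0.0, 315.96640231157875], [0.0, 426.7231250747702, 195.9904941111444], [0.0, 0.0, 1.0]] [[0.7079, -0.7059, 0.0238], [-0.244, -0.2759, -0.9297], [0.6628, 0.6524, -0.3676]] [-0.44648655  0.20708741  0.5309981 ]
```

View pics/top0.png

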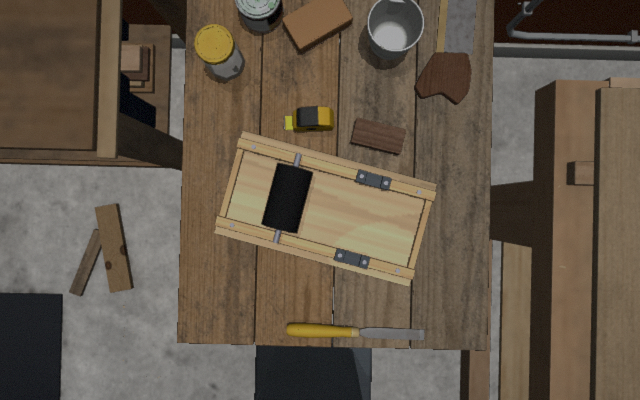

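View pics/scene0.png

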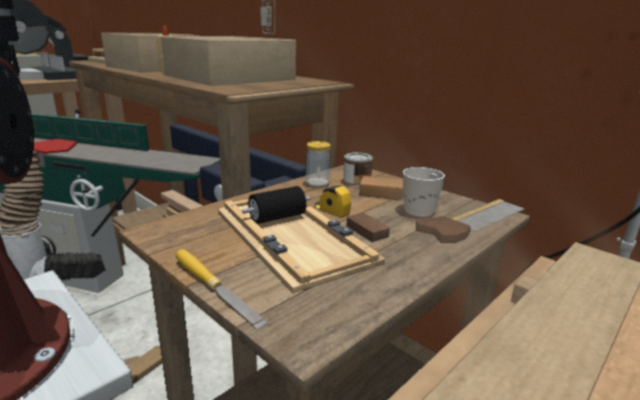

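The top view shows the drum around (288,198), with axle ends at about (297,160) and (278,237). The saddles are at about (373,180) and (352,258), and the tape and offcut sit beyond the far rail. I'll enlarge it for accuracy.

```bash
cat >h.py <<'E'
import numpy as np
def back(p,uv,z):
    d=np.linalg.inv(p["mtx"])@np.array([uv[0],uv[1],1.0]); R=np.array(p["R"]);t=np.array(p["t"])
    c=-R.T@t; d=R.T@d; return c+d*(z-c[2])/d[2]
def proj(p,X):
    c=np.array(p["R"])@np.array(X)+np.array(p["t"]); u=np.array(p["mtx"])@c; return u[:2]/u[2]
E
python3 - <<'E'
from rig import imaging,finder
import cv2,numpy as np
from h import *
p=imaging.get_image("top")
im=p["frame"][120:295,205:445]
cv2.imwrite("pics/crop.png",cv2.resize(im,None,fx=3.3,fy=3.3,interpolation=cv2.INTER_CUBIC))
g=cv2.cvtColor(p["frame"],cv2.COLOR_BGR2GRAY)
for (u,v) in((373,180),(352,258)):
    m=np.zeros_like(g);m[v-14:v+15,u-22:u+23]=1
    hsv=cv2.cvtColor(p["frame"],cv2.COLOR_BGR2HSV)
    k=((hsv[...,1]<75)&(m>0)).astype(np.uint8)
    n,l,st,c=cv2.connectedComponentsWithStats(k); i=1+np.argmax(st[1:,4]);ys,xs=np.where(l==i)
    r=cv2.minAreaRect(np.c_[xs,ys].astype(np.float32)); print(r,st[i],c[i],back(p,r[0],.03))
for uv in((240,134),(436,185),(411,282),(216,232)): print(back(p,uv,.02))
for d in finder.trace(p,"roller")[:1]:
    ys,xs=np.where(d["region"]);print(cv2.minAreaRect(np.c_[xs,ys].astype(np.float32)))
k=((g<45)).astype(np.uint8);k[:150]=0;k[250:]=0;k[:,:250]=0;k[:,325:]=0
n,l,st,c=cv2.connectedComponentsWithStats(k); i=1+np.argmax(st[1:,4]);ys,xs=np.where(l==i)
print("drum",cv2.minAreaRect(np.c_[xs,ys].astype(np.float32)),c[i],back(p,c[i],.05))
E
```

```text
((373.09173583984375, 179.54254150390625), (34.63725280761719, 13.362931251525879), 15.422159194946289) [355 169  37  22 457] [373.10722101 179.51859956] [ 0.59011274 -0.10583641  0.03      ]
((352.9999694824219, 258.0), (41.99999237060547, 27.999996185302734), 0.0) [332 244  43  29 860] [354.06860465 256.55232558] [ 0.45275594 -0.0741516   0.03      ]
[0.66497127 0.12966855 0.02      ]
[ 0.58381504 -0.2179305   0.02      ]
[ 0.41211806 -0.17774773  0.02      ]
[0.49144776 0.16710843 0.02      ]
((287.0000305175781, 197.50001525878906), (37.614105224609375, 92.17747497558594), 14.743562698364258)
drum ((286.70599365234375, 197.81735229492188), (36.392539978027344, 64.74309539794922), 14.743562698364258) [286.65947346 197.80146741] [0.55427178 0.04240349 0.05      ]
```

View pics/crop.png

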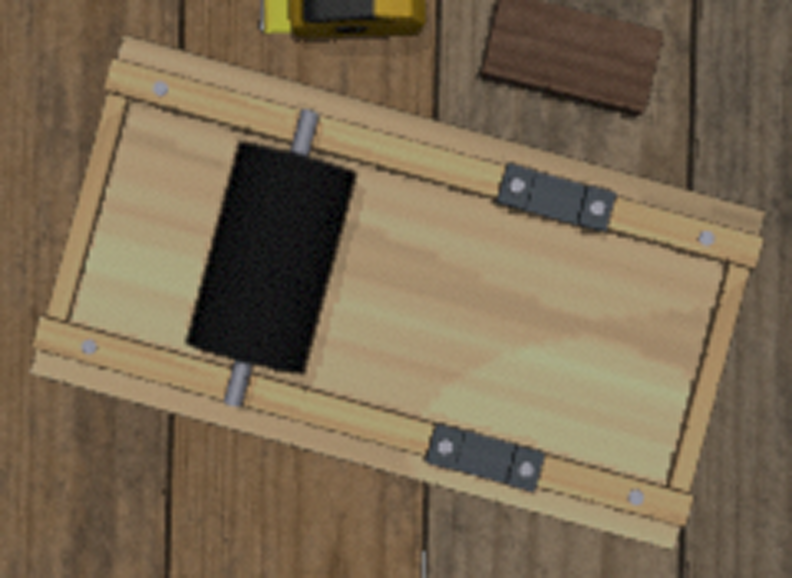

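```bash
python3 - <<'E'
from rig import imaging,finder
import numpy as np
from h import *
p=imaging.get_image("top")
A=back(p,(373.3,179.3),.034);B=back(p,(351.8,258.5),.034)
print(A,B,np.linalg.norm(A-B)); M=(A+B)/2
u=(A-B)/np.linalg.norm(A-B); print("mid",M,"axle ang",np.degrees(np.arctan2(u[1],u[0])))
C=lambda x,y:((x+.5)/3.3-.5+205,(y+.5)/3.3-.5+120)
# rails inner/outer lines, crop px
for a,b in (((108,60),(762,265)),((40,318),(690,525))):
    v=back(p,C(*b),.026)-back(p,C(*a),.026);print("rail",np.degrees(np.arctan2(v[1],v[0])),np.linalg.norm(v))
a=back(p,C(312,112),.044);b=back(p,C(233,404),.044)
print("axle tips",a,b,np.linalg.norm(a-b),(a+b)/2,np.degrees(np.arctan2((a-b)[1],(a-b)[0])))
# rubber corners
cs=[back(p,C(*c),.05) for c in((239,143),(356,172),(304,373),(187,342))]
print("drum",np.mean(cs,0)); v=cs[1]+cs[0]-cs[2]-cs[3];print(np.degrees(np.arctan2(v[1],v[0])))
D=(a+b)/2; r=np.array([u[1],-u[0]]); print("rdir",r,"travel",(M-D)[:2]@r,"lat",(M-D)[:2]@u[:2])
E
```

```text
[ 0.59033392 -0.1058101   0.034     ] [ 0.45224566 -0.07185933  0.034     ] 0.14220064537403435
mid [ 0.52128979 -0.08883472  0.034     ] axle ang -13.812929660850148
rail -105.96466855249953 0.36353019299381234
rail -106.23237242980495 0.36105326336622623
axle tips [0.63070534 0.0233217  0.044     ] [0.47811188 0.06036694 0.044     ] 0.1570258408702658 [0.55440861 0.04184432 0.044     ] -13.645749254566327
drum [0.55452907 0.04194697 0.05      ]
-13.08072911402206
rdir [-0.2387526  -0.97108043] travel 0.13480706129879214 lat -0.0009610757608123258
```

Call:
{"op": "carry_out", "data": {"targets": [{"grip":0,"translation":[0,0,0],"turn":[0,0,0.118]},{"grip":0,"translation":[0,0,0],"turn":[0,0,0.118]},{"grip":0,"translation":[0,0,0],"turn":[0,0,0.118]},{"grip":0,"translation":[0,0,0],"turn":[0,0,0.118]},{"grip":0,"translation":[0,0,0],"turn":[0,0,0.118]},{"grip":0,"translation":[0,0,0],"turn":[0,0,0.118]},{"grip":0,"translation":[0,0,0],"turn":[0,0,0.118]},{"grip":0,"translation":[0,0,0],"turn":[0,0,0.118]},{"grip":0,"translation":[0,0,0],"turn":[0,0,0.118]},{"grip":0,"translation":[0,0,0],"turn":[0,0,0.118]},{"grip":0,"translation":[0,0,0],"turn":[0,0,0.118]},{"grip":0,"translation":[0,0,0],"turn":[0,0,0.118]}]}}

```text
time_s: 1.85
ee_pos: [0.2039, 0.4838, 0.2314]
eef_rot: [0.807, 0.59, 0.0, -0.0]
force: [-0.9, -0.3, 0.1]
gripper_width: 0.0426
```

```bash
cat >> h.py <<'E'
from scipy.spatial.transform import Rotation as Ro
def togo(X):
    from rig import telemetry
    s=telemetry.sense(); R=Ro.from_quat(s["eef_rot"]).as_matrix()
    y=R[:,1]
    print("t",round(s["time_s"],2),"tcp",np.round(s["ee_pos"],4),"F",np.round(s["force"],1),"w",round(float(s["gripper_width"]),4),"y-ang",round(float(np.degrees(np.arctan2(y[1],y[0]))),2),"z",np.round(R[:,2],3))
    print("tool-shift",np.round(R.T@(np.array(X)-s["ee_pos"]),4), "yaw err to -14 deg: rad",round(float(np.radians(-14)-np.arctan2(y[1],y[0])),4))
E
python3 -c "
from h import *
togo([.5568,.0516,.12])"
```

```text
t 1.85 tcp [0.2039 0.4838 0.2314] F [-0.9 -0.3  0.1] w 0.0426 y-ang -17.64 z [ 0.  0. -1.]
tool-shift [-0.3049  0.4673  0.1114] yaw err to -14 deg: rad 0.0636
```

Call:
{"op": "carry_out", "data": {"targets": [{"grip":0,"translation":[-0.0218,0.0334,0],"turn":[0,0,0]},{"grip":0,"translation":[-0.0218,0.0334,0],"turn":[0,0,0]},{"grip":0,"translation":[-0.0218,0.0334,0],"turn":[0,0,0]},{"grip":0,"translation":[-0.0218,0.0334,0],"turn":[0,0,0]},{"grip":0,"translation":[-0.0218,0.0334,0],"turn":[0,0,0]},{"grip":0,"translation":[-0.0218,0.0334,0],"turn":[0,0,0]},{"grip":0,"translation":[-0.0218,0.0334,0],"turn":[0,0,0]},{"grip":0,"translation":[-0.0218,0.0334,0],"turn":[0,0,0]},{"grip":0,"translation":[-0.0218,0.0334,0],"turn":[0,0,0]},{"grip":0,"translation":[-0.0218,0.0334,0],"turn":[0,0,0]},{"grip":0,"translation":[0,0,0],"turn":[0,0,-0.06]},{"grip":0,"translation":[0,0,0],"turn":[0,0,0]}]}}

```text
time_s: 2.85
ee_pos: [0.4636, 0.1593, 0.2314]
eef_rot: [0.791, 0.611, 0.003, 0.0]
force: [-0.4, 0.6, 0.0]
gripper_width: 0.0427
```

```bash
python3 -c "
from h import *
togo([.5568,.0516,.10])"
```

```text
t 2.85 tcp [0.4636 0.1593 0.2314] F [-0.4  0.6  0. ] w 0.0427 y-ang -14.65 z [ 0.005  0.003 -1.   ]
tool-shift [-0.0812  0.1169  0.1316] yaw err to -14 deg: rad 0.0113
```

Call:
{"op": "carry_out", "data": {"targets": [{"grip":0,"translation":[-0.02,0.029,0.016],"turn":[0,0,-0.01]},{"grip":0,"translation":[-0.02,0.029,0.016],"turn":[0,0,0]},{"grip":0,"translation":[-0.02,0.029,0.016],"turn":[0,0,0]},{"grip":0,"translation":[-0.02,0.029,0.016],"turn":[0,0,0]},{"grip":0,"translation":[0,0,0.02],"turn":[0,0,0]},{"grip":0,"translation":[0,0,0.02],"turn":[0,0,0]},{"grip":0,"translation":[0,0,0.01],"turn":[0,0,0]},{"grip":0,"translation":[0,0,0],"turn":[0,0,0]}]}}

```text
time_s: 3.52
ee_pos: [0.5616, 0.0532, 0.1144]
eef_rot: [0.791, 0.612, 0.006, 0.001]
force: [-0.8, 0.1, 0.1]
gripper_width: 0.0429
```

```bash
python3 -c "
from h import *
togo([.5568,.0516,.085])"
```

```text
t 3.52 tcp [0.5616 0.0532 0.1144] F [-0.8  0.1  0.1] w 0.0429 y-ang -14.52 z [ 0.011  0.005 -1.   ]
tool-shift [-0.0029 -0.0046  0.0293] yaw err to -14 deg: rad 0.009
```

Call:
{"op": "carry_out", "data": {"targets": [{"grip":0,"translation":[-0.003,-0.0046,0.01],"turn":[0.009,-0.0076,-0.009]},{"grip":0,"translation":[0,0,0.01],"turn":[0,0,0]},{"grip":0,"translation":[0,0,0.005],"turn":[0,0,0]},{"grip":0,"translation":[0,0,0],"turn":[0,0,0]}]}}

```text
time_s: 3.85
ee_pos: [0.5556, 0.0538, 0.0884]
eef_rot: [0.788, 0.616, -0.0, 0.0]
force: [-0.2, -0.4, 0.2]
gripper_width: 0.0428
```

```bash
python3 -c "
from h import *
togo([.5568,.0516,.08])
from rig import imaging
import cv2
p=imaging.get_image('scene'); print(proj(p,[.555,.042,.076]))
cv2.imwrite('pics/s1.png',cv2.resize(p['frame'][120:320,180:420],None,fx=3.3,fy=3,interpolation=cv2.INTER_CUBIC))"
```

```text
t 3.85 tcp [0.5556 0.0538 0.0884] F [-0.2 -0.4  0.2] w 0.0428 y-ang -13.91 z [-0. -0. -1.]
tool-shift [-0.0018  0.0017  0.0084] yaw err to -14 deg: rad -0.0016
[277.28306886 190.97402664]
```

View pics/s1.png

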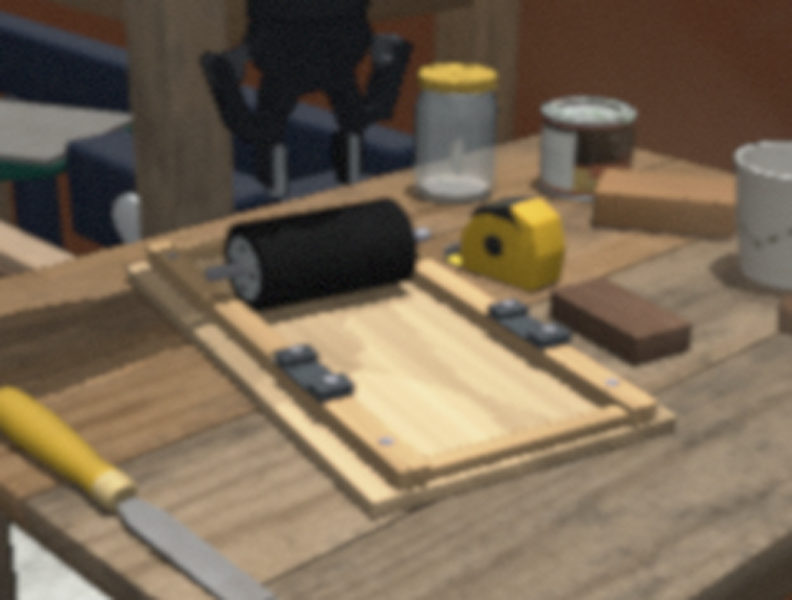

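The fingertips sit just above the drum, at about (280,190) and (352,180) in this crop. I'll descend gently until I feel contact.

Call:
{"op": "carry_out", "data": {"targets": [{"grip":0,"translation":[-0.001,0.001,0.006],"turn":[0,0,0]},{"grip":0,"translation":[0,0,0.006],"turn":[0,0,0]},{"grip":0,"translation":[0,0,0.002],"turn":[0,0,0]},{"grip":0,"translation":[0,0,0],"turn":[0,0,0]}]}}

```text
time_s: 4.23
ee_pos: [0.5579, 0.0528, 0.0751]
eef_rot: [0.787, 0.616, 0.001, 0.001]
force: [0.1, -0.5, -1.2]
gripper_width: 0.0427
```

Call:
{"op": "carry_out", "data": {"targets": [{"grip":0,"translation":[0,0,0.002],"turn":[0,0,0]},{"grip":0,"translation":[0,0,0],"turn":[0,0,0]}]}}

```text
time_s: 4.4
ee_pos: [0.5584, 0.0529, 0.074]
eef_rot: [0.787, 0.616, 0.002, 0.001]
force: [-3.2, 0.6, 2.9]
gripper_width: 0.043
```

Call:
{"op": "carry_out", "data": {"targets": [{"grip":0,"translation":[0,0,0.002],"turn":[0,0,0]},{"grip":0,"translation":[0,0,0],"turn":[0,0,0]}]}}

```text
time_s: 4.57
ee_pos: [0.5587, 0.0535, 0.0742]
eef_rot: [0.787, 0.616, 0.003, 0.001]
force: [-0.7, -0.1, 0.7]
gripper_width: 0.0428
```

Call:
{"op": "carry_out", "data": {"targets": [{"grip":0,"translation":[0,0,0.004],"turn":[0,0,0]},{"grip":0,"translation":[0,0,0.004],"turn":[0,0,0]}]}}

```text
time_s: 4.73
ee_pos: [0.56, 0.0555, 0.0727]
eef_rot: [0.787, 0.617, 0.006, 0.001]
force: [-21.3, 10.2, 64.1]
gripper_width: 0.0425
```

```bash
python3 -c "
from h import *
togo([.5568,.0516,.08])"
```

```text
t 4.73 tcp [0.56   0.0555 0.0727] F [-21.3  10.2  64.1] w 0.0425 y-ang -13.83 z [ 0.011  0.005 -1.   ]
tool-shift [-0.0045 -0.0021 -0.0073] yaw err to -14 deg: rad -0.0029
```

Call:
{"op": "carry_out", "data": {"targets": [{"grip":0,"translation":[-0.004,0,0],"turn":[0.009,-0.007,0]},{"grip":0,"translation":[-0.006,0,0.001],"turn":[0,0,0]},{"grip":0,"translation":[-0.006,0,0.001],"turn":[0,0,0]},{"grip":0,"translation":[-0.006,0,0.001],"turn":[0,0,0]}]}}

```text
time_s: 5.07
ee_pos: [0.5564, 0.0352, 0.0739]
eef_rot: [0.786, 0.618, 0.003, 0.001]
force: [-4.4, 0.0, 20.3]
gripper_width: 0.0427
```

```bash
cat >> h.py <<'E'
SADDLE=np.array([.5213,-.0888]); RD=np.array([-.2419,-.9703])
def roll():
    from rig import imaging,finder
    p=imaging.get_image("top")
    for l in("roller","axle_end_a"):
        for d in finder.pinpoint(p,l)[:3]:
            X=np.array(d["location"]);print(l,round(d["conf"],2),np.round(X,4),"to go",round(float((SADDLE-X[:2])@RD),4))
    return p
E
python3 -c "
from h import *
togo([.5568,.0516,.08]); roll()"
```

```text
t 5.07 tcp [0.5564 0.0352 0.0739] F [-4.4  0.  20.3] w 0.0427 y-ang -13.69 z [ 0.006  0.002 -1.   ]
tool-shift [ 0.0161 -0.0035 -0.006 ] yaw err to -14 deg: rad -0.0054
```

Call:
{"op": "carry_out", "data": {"targets": [{"grip":0,"translation":[-0.006,0,0.001],"turn":[0.003,-0.002,0]},{"grip":0,"translation":[-0.006,0,0.001],"turn":[0,0,0]},{"grip":0,"translation":[-0.006,0,0.001],"turn":[0,0,0]},{"grip":0,"translation":[-0.004,0,0.0005],"turn":[0,0,0]},{"grip":0,"translation":[0,0,0],"turn":[0,0,0]},{"grip":0,"translation":[0,0,-0.015],"turn":[0,0,0]},{"grip":0,"translation":[0.02,0,-0.01],"turn":[0,0,0]},{"grip":0,"translation":[0.03,0,0],"turn":[0,0,0]}]}}

```text
time_s: 5.88
ee_pos: [0.5606, 0.0543, 0.0971]
eef_rot: [0.79, 0.614, 0.0, 0.0]
force: [1.5, 0.6, -0.1]
gripper_width: 0.0429
```

```bash
python3 -c "
from h import *
togo([.5568,.0516,.08]); p=roll()
import cv2;cv2.imwrite('pics/t2.png',p['frame'][100:300,180:460].repeat(2,0).repeat(2,1))
from rig import imaging,finder
p=imaging.get_image('scene')
for l in('roller','axle_end_a'):
  for d in finder.pinpoint(p,l)[:3]:
    X=np.array(d['location']);print(l,round(d['conf'],2),np.round(X,4),'to go',round(float((SADDLE-X[:2])@RD),4))
cv2.imwrite('pics/s2.png',p['frame'][120:320,180:420].repeat(3,0).repeat(3,1))
"
```

```text
t 5.88 tcp [0.5606 0.0543 0.0971] F [ 1.5  0.6 -0.1] w 0.0429 y-ang -14.28 z [ 0.001  0.    -1.   ]
tool-shift [-0.0036 -0.003   0.0171] yaw err to -14 deg: rad 0.0049
roller 0.77 [0.5497 0.0194 0.0456] to go 0.1119
axle_end_a 0.72 [0.4814 0.0441 0.0429] to go 0.1193
axle_end_a 0.66 [0.6223 0.0102 0.0411] to go 0.1205
axle_end_a 0.64 [0.5546 0.0204 0.0438] to go 0.114
roller 0.64 [0.5515 0.0296 0.0483] to go 0.1222
roller 0.17 [ 0.5363 -0.0221  0.002 ] to go 0.0683
axle_end_a 0.88 [0.6208 0.0088 0.0484] to go 0.1188
axle_end_a 0.83 [0.4852 0.0438 0.0453] to go 0.1199
```

View pics/t2.png

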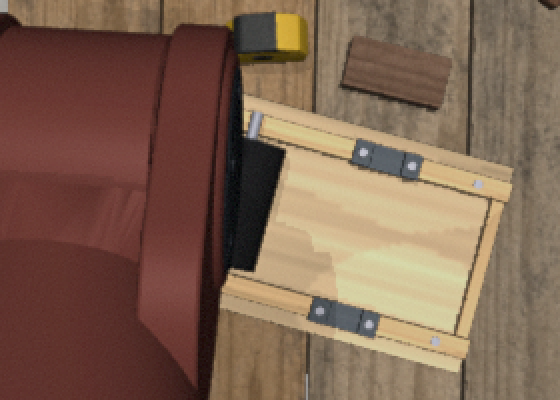

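View pics/s2.png

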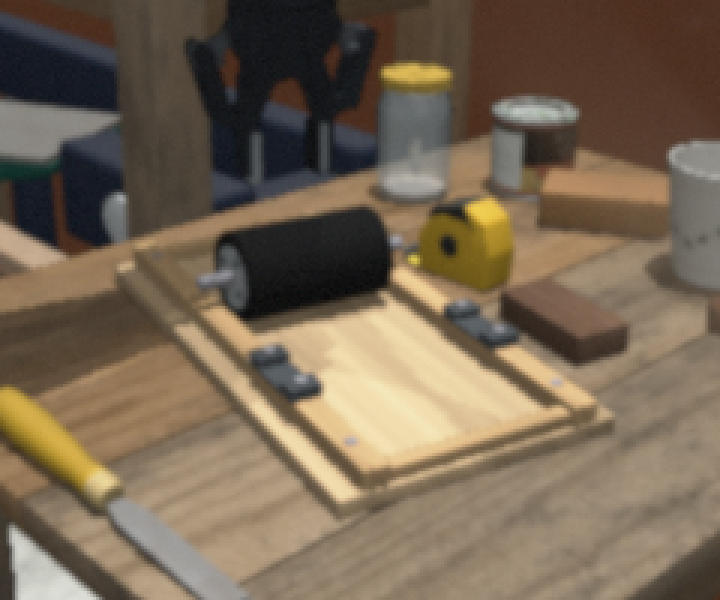

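Call:
{"op": "carry_out", "data": {"targets": [{"grip":0,"translation":[-0.0135,-0.003,0.007],"turn":[0,0,-0.004]},{"grip":0,"translation":[0,0,0.007],"turn":[0,0,0]},{"grip":0,"translation":[0,0,0.006],"turn":[0,0,0]},{"grip":0,"translation":[0,0,0.002],"turn":[0,0,0]},{"grip":0,"translation":[-0.002,0,0.0015],"turn":[0,0,0]},{"grip":0,"translation":[-0.004,0,0.001],"turn":[0.003,-0.002,0]},{"grip":0,"translation":[-0.006,0,0.001],"turn":[0,0,0]},{"grip":0,"translation":[-0.006,0,0.001],"turn":[0.003,-0.002,0]}]}}

```text
time_s: 6.85
ee_pos: [0.5498, 0.026, 0.0739]
eef_rot: [0.788, 0.616, 0.0, -0.003]
force: [-4.2, 0.9, 15.1]
gripper_width: 0.0427
```

```bash
python3 -c "
from h import *
togo([.5505,.0264,.08])"
```

```text
t 6.85 tcp [0.5498 0.026  0.0739] F [-4.2  0.9 15.1] w 0.0427 y-ang -13.97 z [-0.003  0.005 -1.   ]
tool-shift [ 0.0005  0.0005 -0.0061] yaw err to -14 deg: rad -0.0006
```

Call:
{"op": "carry_out", "data": {"targets": [{"grip":0,"translation":[-0.0065,0,0.001],"turn":[0,0,0]},{"grip":0,"translation":[-0.0065,0,0.001],"turn":[0,0,0]},{"grip":0,"translation":[-0.0065,0,0.001],"turn":[0,0,0]},{"grip":0,"translation":[-0.0065,0,0.001],"turn":[0,0,0]},{"grip":0,"translation":[-0.0065,0,0.001],"turn":[0,0,0]},{"grip":0,"translation":[-0.005,0,0.001],"turn":[0,0,0]},{"grip":0,"translation":[-0.003,0,0.001],"turn":[0,0,0]},{"grip":0,"translation":[0,0,0.0005],"turn":[0,0,0]}]}}

```text
time_s: 7.52
ee_pos: [0.5402, -0.0144, 0.0732]
eef_rot: [0.788, 0.615, 0.002, -0.003]
force: [-2.9, -0.2, 9.1]
gripper_width: 0.0426
```

```bash
python3 -c "
from h import *
togo([.5505,.0264,.08])"
```

```text
t 7.52 tcp [ 0.5402 -0.0144  0.0732] F [-2.9 -0.2  9.1] w 0.0426 y-ang -14.05 z [ 0.     0.007 -1.   ]
tool-shift [ 0.0421  0.     -0.0065] yaw err to -14 deg: rad 0.0008
```

Call:
{"op": "carry_out", "data": {"targets": [{"grip":0,"translation":[0,0,-0.012],"turn":[0,0,0]},{"grip":0,"translation":[0.01,0,-0.01],"turn":[0,0,0]},{"grip":0,"translation":[0.024,0,0],"turn":[0,0,0]},{"grip":0,"translation":[0,0,0],"turn":[0,0,0]}]}}

```text
time_s: 7.85
ee_pos: [0.5486, 0.0181, 0.0957]
eef_rot: [0.79, 0.613, 0.002, -0.003]
force: [0.1, 1.1, -0.1]
gripper_width: 0.0426
```

```bash
cat >>h.py <<'E'
def look(n):
    from rig import imaging,finder
    import cv2
    p=roll()
    cv2.imwrite(f'pics/t{n}.png',p['frame'][100:300,180:460].repeat(2,0).repeat(2,1))
    p=imaging.get_image('scene'); print('scene')
    for l in('roller','axle_end_a'):
      for d in finder.pinpoint(p,l)[:3]:
        X=np.array(d['location']);print(l,round(d['conf'],2),np.round(X,4),'to go',round(float((SADDLE-X[:2])@RD),4))
    cv2.imwrite(f'pics/s{n}.png',p['frame'][120:320,180:420].repeat(3,0).repeat(3,1))
E
python3 -c "
from h import *
togo([.5505,.0264,.08]); look(3)"
```

```text
t 7.85 tcp [0.5486 0.0181 0.0957] F [ 0.1  1.1 -0.1] w 0.0426 y-ang -14.32 z [-0.001  0.007 -1.   ]
tool-shift [ 0.0084 -0.0002  0.0158] yaw err to -14 deg: rad 0.0056
scene
roller 0.64 [ 0.5453 -0.0012  0.0482] to go 0.0908
axle_end_a 0.88 [0.4777 0.0152 0.0458] to go 0.0904
axle_end_a 0.64 [ 0.6135 -0.0178  0.0486] to go 0.0912
```

Call:
{"op": "carry_out", "data": {"targets": [{"grip":0,"translation":[-0.003,0,0.007],"turn":[-0.006,0.003,-0.004]},{"grip":0,"translation":[0,0,0.007],"turn":[0,0,0]},{"grip":0,"translation":[0,0,0.005],"turn":[0,0,0]},{"grip":0,"translation":[0,0,0.002],"turn":[0,0,0]},{"grip":0,"translation":[-0.002,0,0.0015],"turn":[0,0,0]},{"grip":0,"translation":[-0.004,0,0.001],"turn":[0.003,-0.002,0]},{"grip":0,"translation":[-0.0065,0,0.001],"turn":[0,0,0]},{"grip":0,"translation":[-0.0065,0,0.001],"turn":[0.003,-0.002,0]}]}}

```text
time_s: 8.82
ee_pos: [0.543, -0.005, 0.074]
eef_rot: [0.789, 0.614, 0.003, -0.003]
force: [-3.5, 1.0, 11.5]
gripper_width: 0.0432
```

```bash
python3 -c "
from h import *
togo([.5433,-.0005,.08])"
```

```text
t 8.82 tcp [ 0.543 -0.005  0.074] F [-3.5  1.  11.5] w 0.0432 y-ang -14.22 z [ 0.001  0.009 -1.   ]
tool-shift [ 0.0044 -0.0008 -0.0059] yaw err to -14 deg: rad 0.0038
```

Call:
{"op": "carry_out", "data": {"targets": [{"grip":0,"translation":[-0.0065,0,0.001],"turn":[0,0,0]},{"grip":0,"translation":[-0.0065,0,0.001],"turn":[0,0,0]},{"grip":0,"translation":[-0.0065,0,0.001],"turn":[0,0,0]},{"grip":0,"translation":[-0.0065,0,0.001],"turn":[0,0,0]},{"grip":0,"translation":[-0.0065,0,0.001],"turn":[0,0,0]},{"grip":0,"translation":[-0.0065,0,0.001],"turn":[0,0,0]},{"grip":0,"translation":[-0.003,0,0.001],"turn":[0,0,0]},{"grip":0,"translation":[0,0,0.0005],"turn":[0,0,0]}]}}

```text
time_s: 9.48
ee_pos: [0.5328, -0.0482, 0.0722]
eef_rot: [0.79, 0.613, 0.004, -0.002]
force: [-1.9, -0.5, 7.9]
gripper_width: 0.0426
```

```bash
python3 -c "
from h import *
togo([.5433,-.0005,.08])"
```

```text
t 9.48 tcp [ 0.5328 -0.0482  0.0722] F [-1.9 -0.5  7.9] w 0.0426 y-ang -14.33 z [ 0.004  0.009 -1.   ]
tool-shift [ 0.0489 -0.0016 -0.0074] yaw err to -14 deg: rad 0.0057
```

Call:
{"op": "carry_out", "data": {"targets": [{"grip":0,"translation":[0,0,-0.012],"turn":[0,0,0]},{"grip":0,"translation":[0.01,0,-0.01],"turn":[0,0,0]},{"grip":0,"translation":[0.024,0,0],"turn":[0,0,0]},{"grip":0,"translation":[0,0,0],"turn":[0,0,0]}]}}

```text
time_s: 9.82
ee_pos: [0.5408, -0.0161, 0.0948]
eef_rot: [0.791, 0.612, 0.004, -0.003]
force: [-0.0, 0.1, -0.2]
gripper_width: 0.0426
```

```bash
python3 -c "
from h import *
togo([.5505,.0264,.08]); look(4)"
```

```text
t 9.82 tcp [ 0.5408 -0.0161  0.0948] F [-0.   0.1 -0.2] w 0.0426 y-ang -14.59 z [ 0.002  0.009 -1.   ]
tool-shift [ 0.0434 -0.0013  0.0152] yaw err to -14 deg: rad 0.0103
scene
axle_end_a 0.83 [ 0.6105 -0.0502  0.0492] to go 0.059
axle_end_a 0.61 [ 0.4715 -0.0158  0.0454] to go 0.0588
```

Call:
{"op": "carry_out", "data": {"targets": [{"grip":0,"translation":[0,0,0.007],"turn":[0,-0.009,-0.008]},{"grip":0,"translation":[0,0,0.007],"turn":[0,0,0]},{"grip":0,"translation":[0,0,0.005],"turn":[0,0,0]},{"grip":0,"translation":[0,0,0.002],"turn":[0,0,0]},{"grip":0,"translation":[-0.002,0,0.0015],"turn":[0,0,0]},{"grip":0,"translation":[-0.004,0,0.001],"turn":[0,0,0]},{"grip":0,"translation":[-0.0065,0,0.001],"turn":[0,0,0]},{"grip":0,"translation":[-0.0065,0,0.001],"turn":[0,0,0]}]}}

```text
time_s: 10.78
ee_pos: [0.5363, -0.036, 0.0739]
eef_rot: [0.789, 0.615, 0.002, 0.001]
force: [-4.6, 2.2, 18.9]
gripper_width: 0.0429
```

```bash
python3 -c "
from h import *
togo([.5356,-.0316,.08])"
```

```text
t 10.78 tcp [ 0.5363 -0.036   0.0739] F [-4.6  2.2 18.9] w 0.0429 y-ang -14.11 z [ 0.005  0.002 -1.   ]
tool-shift [ 0.0041 -0.0017 -0.0061] yaw err to -14 deg: rad 0.002
```

Call:
{"op": "carry_out", "data": {"targets": [{"grip":0,"translation":[-0.0065,0,0.001],"turn":[0,0,0]},{"grip":0,"translation":[-0.0065,0,0.001],"turn":[0,0,0]},{"grip":0,"translation":[-0.0065,0,0.001],"turn":[0,0,0]},{"grip":0,"translation":[-0.0065,0,0.001],"turn":[0,0,0]},{"grip":0,"translation":[-0.0065,0,0.001],"turn":[0,0,0]},{"grip":0,"translation":[-0.005,0,0.001],"turn":[0,0,0]},{"grip":0,"translation":[-0.003,0,0.001],"turn":[0,0,0]},{"grip":0,"translation":[0,0,0.0005],"turn":[0,0,0]}]}}

```text
time_s: 11.45
ee_pos: [0.5261, -0.0794, 0.0717]
eef_rot: [0.789, 0.614, 0.003, 0.003]
force: [-3.2, -1.1, 13.0]
gripper_width: 0.0427
```

Call:
{"op": "carry_out", "data": {"targets": [{"grip":0,"translation":[0,0,-0.012],"turn":[0,0,0]},{"grip":0,"translation":[0.01,0,-0.01],"turn":[0,0,0]},{"grip":0,"translation":[0.024,0,0],"turn":[0,0,0]},{"grip":0,"translation":[0,0,0],"turn":[0,0,0]}]}}

```text
time_s: 11.78
ee_pos: [0.5337, -0.0459, 0.0933]
eef_rot: [0.791, 0.612, 0.003, 0.003]
force: [0.7, 0.6, -0.5]
gripper_width: 0.0424
```

```bash
python3 -c "
from h import *
togo([.5505,.0264,.08]); look(5)"
```

```text
t 11.78 tcp [ 0.5337 -0.0459  0.0933] F [ 0.7  0.6 -0.5] w 0.0424 y-ang -14.47 z [ 0.008 -0.001 -1.   ]
tool-shift [ 0.0742 -0.0019  0.0134] yaw err to -14 deg: rad 0.0082
axle_end_a 0.41 [ 0.6919  0.0137 -0.0027] to go 0.1407
scene
roller 0.61 [ 0.5302 -0.0632  0.0485] to go 0.027
axle_end_a 0.91 [ 0.4627 -0.0456  0.0434] to go 0.0277
axle_end_a 0.61 [ 0.6011 -0.0754  0.0504] to go 0.0323
```

View pics/s5.png

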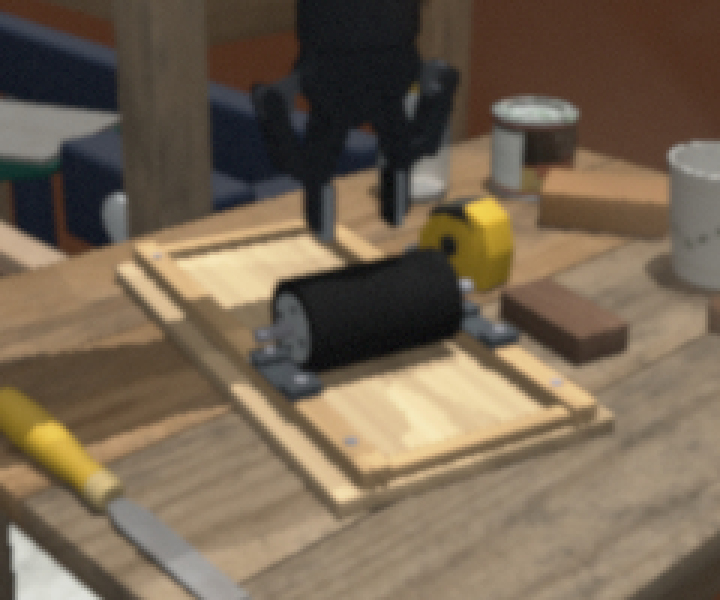

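The axle has reached the first lugs, with about 29 mm left to go. I'll make the final stroke slightly shorter.

Call:
{"op": "carry_out", "data": {"targets": [{"grip":0,"translation":[0,0,0.007],"turn":[-0.001,-0.008,-0.007]},{"grip":0,"translation":[0,0,0.007],"turn":[0,0,0]},{"grip":0,"translation":[0,0,0.004],"turn":[0,0,0]},{"grip":0,"translation":[0,0,0.002],"turn":[0,0,0]},{"grip":0,"translation":[-0.002,0,0.0015],"turn":[0,0,0]},{"grip":0,"translation":[-0.004,0,0.001],"turn":[0,0,0]},{"grip":0,"translation":[-0.006,0,0.001],"turn":[0,0,0]},{"grip":0,"translation":[-0.006,0,0.001],"turn":[0,0,0]}]}}

```text
time_s: 12.75
ee_pos: [0.5296, -0.0657, 0.074]
eef_rot: [0.788, 0.615, 0.002, 0.007]
force: [-4.3, 1.5, 19.1]
gripper_width: 0.0428
```

```bash
python3 -c "
from h import *
togo([.5285,-.061,.08])"
```

```text
t 12.75 tcp [ 0.5296 -0.0657  0.074 ] F [-4.3  1.5 19.1] w 0.0428 y-ang -14.08 z [ 0.011 -0.008 -1.   ]
tool-shift [ 0.0043 -0.0021 -0.0061] yaw err to -14 deg: rad 0.0013
```

Call:
{"op": "carry_out", "data": {"targets": [{"grip":0,"translation":[-0.006,0,0.001],"turn":[0,0,0]},{"grip":0,"translation":[-0.006,0,0.001],"turn":[0,0,0]},{"grip":0,"translation":[-0.006,0,0.001],"turn":[0,0,0]},{"grip":0,"translation":[-0.006,0,0.001],"turn":[0,0,0]},{"grip":0,"translation":[-0.005,0,0.001],"turn":[0,0,0]},{"grip":0,"translation":[-0.003,0,0.001],"turn":[0,0,0]},{"grip":0,"translation":[0,0,0.0005],"turn":[0,0,0]}]}}

```text
time_s: 13.33
ee_pos: [0.5214, -0.1005, 0.0733]
eef_rot: [0.789, 0.615, 0.002, 0.009]
force: [-3.6, -0.4, 13.1]
gripper_width: 0.043
```

```bash
python3 -c "
from h import *
togo([.5213,-.0888,.08]);look(6)"
```

```text
t 13.33 tcp [ 0.5214 -0.1005  0.0733] F [-3.6 -0.4 13.1] w 0.043 y-ang -14.16 z [ 0.015 -0.011 -1.   ]
tool-shift [ 0.0112 -0.0028 -0.0068] yaw err to -14 deg: rad 0.0028
roller 0.68 [ 0.5249 -0.0908  0.0442] to go -0.0011
axle_end_a 0.66 [ 0.5947 -0.1044  0.0436] to go 0.0026
axle_end_a 0.51 [ 6.730e-01 -1.115e-01  5.000e-04] to go 0.0147
scene
roller 0.63 [ 0.5232 -0.0849  0.0453] to go 0.0042
axle_end_a 0.77 [ 0.4584 -0.0705  0.0453] to go 0.0025
axle_end_a 0.55 [ 0.5915 -0.1025  0.0478] to go 0.0037
```

Call:
{"op": "carry_out", "data": {"targets": [{"grip":0,"translation":[-0.003,0,0.001],"turn":[0,0,0]},{"grip":0,"translation":[-0.002,0,0.001],"turn":[0,0,0]},{"grip":0,"translation":[0,0,0.0005],"turn":[0,0,0]},{"grip":0,"translation":[0,0,0],"turn":[0,0,0]},{"grip":0,"translation":[0,0,-0.01],"turn":[0,0,0]},{"grip":0,"translation":[0,0,-0.02],"turn":[0,0,0]},{"grip":0,"translation":[0.03,0,-0.025],"turn":[0,0,0]},{"grip":0,"translation":[0.035,0,-0.015],"turn":[0,0,0]},{"grip":0,"translation":[0.035,0,0],"turn":[0,0,0]},{"grip":0,"translation":[0.035,0,0],"turn":[0,0,0]},{"grip":0,"translation":[0.035,0,0],"turn":[0,0,0]},{"grip":0,"translation":[0,0,0],"turn":[0,0,0]}]}}

```text
time_s: 14.63
ee_pos: [0.5622, 0.063, 0.1452]
eef_rot: [0.792, 0.611, 0.002, 0.01]
force: [-1.8, -1.1, -0.6]
gripper_width: 0.0425
```

Call:
{"op": "carry_out", "data": {"targets": [{"grip":0,"translation":[0.035,-0.01,0],"turn":[0,0,0]},{"grip":0,"translation":[0.035,-0.01,0],"turn":[0,0,0]},{"grip":0,"translation":[0.035,-0.01,0],"turn":[0,0,0]},{"grip":0,"translation":[0,0,0],"turn":[0,0,0]}]}}

```text
time_s: 14.97
ee_pos: [0.5605, 0.1766, 0.1438]
eef_rot: [0.792, 0.61, 0.002, 0.01]
force: [-1.1, 0.6, 0.0]
gripper_width: 0.0427
```

```bash
python3 -c "
from h import *
togo([.5213,-.0888,.08]);look(7)
from rig import imaging
import cv2
p=imaging.get_image('top')
cv2.imwrite('pics/c7.png',cv2.resize(p['frame'][120:295,285:445],None,fx=3.3,fy=3.3,interpolation=cv2.INTER_CUBIC))"
```

```text
t 14.97 tcp [0.5605 0.1766 0.1438] F [-1.1  0.6  0. ] w 0.0427 y-ang -14.79 z [ 0.016 -0.013 -1.   ]
tool-shift [-0.2661  0.0287  0.0667] yaw err to -14 deg: rad 0.0138
roller 0.72 [ 0.524  -0.0949  0.0451] to go -0.0053
axle_end_a 0.79 [ 0.4543 -0.0704  0.0434] to go 0.0016
axle_end_a 0.7 [ 0.5952 -0.1062  0.0453] to go 0.001
scene
roller 0.69 [ 0.523  -0.0897  0.0462] to go -0.0005
axle_end_a 0.69 [ 0.5954 -0.1073  0.0487] to go -0.0
axle_end_a 0.66 [ 0.4593 -0.0739  0.0446] to go -0.0005
```

View pics/c7.png

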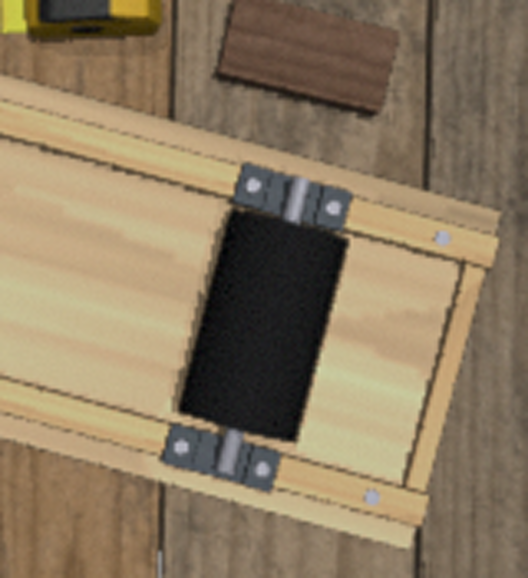

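View pics/s7.png

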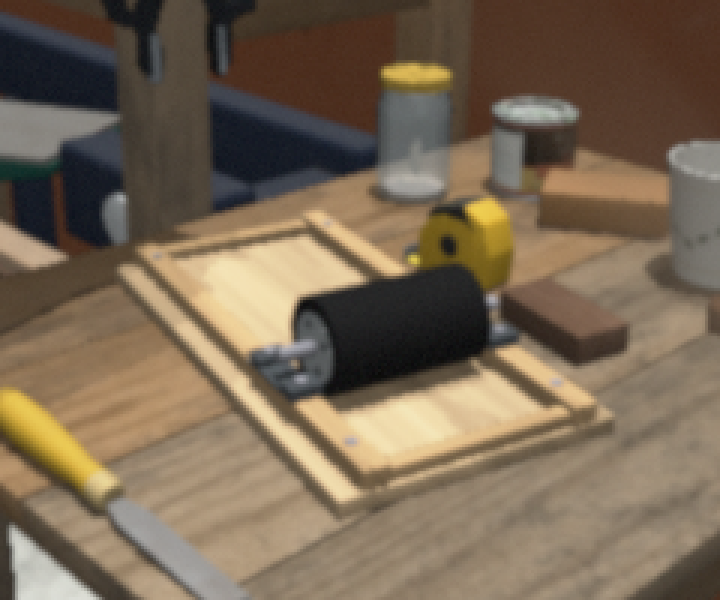

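The top crop shows both axle ends between the lug screws. The upper end is at (298,199) against a midpoint of (293.5,197), and the lower at (231,453) against (222,458), so they're about 2–4 mm past the middle. The gripper is clear and the bystanders are where they were.

```bash
python3 -c "
from rig import job,imaging,finder
import numpy as np
p=imaging.get_image('top')
for l in('tape_measure','offcut'): print(l,[np.round(d['location'],4).tolist() for d in finder.pinpoint(p,l)[:1]])
print(job.hand_in())"
```

```text
tape_measure [[0.6928, 0.0114, -0.0017]]
offcut [[0.6741, -0.1096, -0.0007]]
the job is handed in; nothing more can be done
None
```

The roller now sits over the middle openings of both saddles, and I've handed the job in; no verdict is reported. I rolled it about 134 mm along the frame in five fingertip strokes on top of the drum, then moved the gripper clear.

- **Axle position:** the network's axle-end points came out 0–2 mm from the middle of the openings. My own reading of the top picture puts them about 2–4 mm past the middle. Both are inside the 9 mm limit.
- **One disagreement:** the top camera's estimate of the roller centre was 5 mm past the middle, while the scene camera gave under 1 mm. It is still within tolerance.
- **Turning:** the roller moved about half as far as the fingertips, which fits rolling. That would be about 4 rad of turn, but I did not measure the angle directly. The tips slipped a little on the first stroke.
- **Height:** the last estimates put the roller's centre about 45 mm above the table, so the drum is lying on the board.
- **At rest:** I judged this from the roller having had over a second to settle after release; I did not measure its speed.
- **Tape measure and offcut:** they read within about 4 mm of where they started, which is within the measurement error.
- **Contact force:** pressing down at the start briefly gave about 64 N vertically at the wrist (limit 120 N). The strokes after that read up to about 20 N.

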